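Put the soap box back in its corner of the basin ledge

ROBOT

A 6-joint arm with a two-finger parallel gripper is mounted at the origin on the work surface. World frame = base frame: x ahead of the robot, y to its left, z up, the work surface at z = 0. Lengths are in m, angles in degrees, forces in N, time in s.
With the tool pointing down it reaches from about 0.35 to 0.875 m from the base axis. Payload 4.2 kg.
Tool frame: the origin (TCP) lies on the centre line of the jaws, within the pads' length; the fingertips stand r.tip_extent ahead of it and the grasp point (between the pads) lies 11 mm behind it (r.tip_extent is the distance from the TCP to the fingertips, in m); z points along the fingers, y is the line along which they close (so a half turn about z gives the same grasp; the last joint's range is limited). The gripper opens to 87 mm and grips with 3 to 60 N. Pads are 19 mm wide; open, the fingers measure 117 mm over their backs; the gripper's body (75 mm by 190 mm) begins 51 mm behind the grasp point.
Start: joints at [78.071, 22.042, 0.453, 0, -68.411, -14.817], TCP at [0.281, 0.558, 0.231] pointing down, gripper open.
Joint ranges: [-179.83, 179.83], [-69.29, 118.12], [-61.27, 80.66], [-181.25, 117.63], [-171.15, -9.14], [-177.46, 177.46]. Speed limits (degrees/s): [159.86, 159.86, 180, 180, 180, 180].

INTERFACE

Orientations are given as a 3x3 rotation matrix whose columns are the frame's x, y, z axes.
In Python, from station import r gives the robot as it stands.
- The arm moves only by the shell command python3 -m jog 'ROWS'. ROWS is text: rows parted by semicolons, each of 5 numbers parted by spaces: the opening, from 0 (shut) to 1 (fully open), then the shift along the world's x, y, z in mm, then the turn about the world's z in degrees. In form: hand dx dy dz roll; .... A call has 1 to 5 rows; each row shifts and turns the commanded pose from where the row before left it; what a row does not reach is not made up. A row lasts 1/8 s, in which the tool goes at most 62.5 mm and 10.7 degrees, less where a joint would pass 70% of its speed; a pose out of reach is approached as far as the arm can. A call is refused whole if a number of a shift passes 62.5 or a number of a turn 10.7, either way. A call with a gripper value outside its range is refused whole. The fingers move at their own pace and stop on an object; the grip force is fixed at half the most. Time passes only in rows, so rows that do not move let the fingers close. It gives the time, the measured TCP pose, the force, the opening and the grip force at its end, in the units of the state.
- r.sense(): the state, without advancing time (a new reading comes with each control period).
- r.capture(name): name is "side" or "top" or "wrist"; returns a dict with "pixels" (384x512x3 uint8, red, green, blue), "fovy" (degrees; the focal length in pixels is half the picture's height over the tangent of half this angle, whatever the lens; pixels are square), "cx", "cy" (the principal point, pixels), "origin" and "orientation" of the camera in the world; the wrist camera has in their place "T_tool_cam" (4x4, takes a point from camera to tool coordinates, whose origin is the TCP and whose axes are the flange's). Camera axes: x right, y down, z forward; pixel columns grow to the right and rows downward; lengths in m; the calibration is good to about 2 mm. A picture is of the moment at which its call begins: read the wrist's pose just before it. There is no depth.
- r.finish_job(): hands the job in; it is judged then, once.
The state is a dict: "time_s": time; "joints": joint angles; "joint_velocities": joint speeds; "effort": joint torques, N m; "tcp_pos": TCP position; "ee_rot": TCP orientation; "wrist_force": force on the tool from outside, world axes, zero at the start; "moment": the same for the moment, N m; "gripper_width": opening from 0.0 (shut) to 1.0 (fully open); "gripper_force": force on a finger pad.
Only numpy, scipy, OpenCV 4.12 (cv2) and the standard library are available. Lean on these libraries where they do the work, as an engineer would, in place of code of your own. Each camera call takes 0.05 s, during which the arm holds its last target. There are 200 camera calls.

TASK

The soap box has been left open and askew on the granite ledge. Press its lid fully shut and slide the box, without lifting it, into its corner, so that it sits square with its back flush against the kerb and its end flush against the half brick. Leave everything else standing where it is.

Things in the scene. Friction and masses are not known exactly. Their poses are not given: they have to be found in the camera images.
- ledge: Basin ledge, fixed: two bricks carry a dark granite slab 300 (x) x 660 (y) x 20 mm, its top 90 mm above the work surface. A granite kerb, 20 mm thick and 26 mm above the slab, runs along the whole back edge; its front face is at x = +130 mm. Origin on the work surface under the slab's centre; x from the front edge (x = -150 mm, robot side) to the kerb, y along it.
- half_brick: Clay half brick, 125 (x) x 70 (y) x 70 mm, mortared on the slab at the left or right end of the ledge, against the kerb: the side stop. Origin at the centre of its underside; axes parallel to the ledge's. Its face towards the ledge's middle, 35 mm from the origin along y, makes a square corner with the kerb.
- soap_box: Green plastic soap box with flip-top lid, soap inside, loose on the slab near mid-ledge, about 0.3 kg. 92 (x) x 128 (y) x 52 mm (lid shut; lower part 36 mm). Too wide to grip across. Origin at the centre of its underside; x from its front (robot side) to its back, where the lid is hinged. In its corner the origin is 46 mm from the kerb face and 64 mm from the half brick's face.
- soap_lid (a joint): Lid angle: 0 shut, 1.6 to 1.9 rad open, upright or leaning back (stop at 1.9). Hinge line along the box's y at x = +46, z = 36 mm in its frame. Lid: a cap 92 mm from hinge to front edge, 128 wide, 16 thick (when open the thickness lies on its back side, clear over the kerb), with a 5 mm thumb tab on its front edge. Stiff hinge: it stays where left, moves under 0.5 N at its edge; no latch.
- lid_edge (a point): Middle of the lid's free (front) edge, 92 mm from the hinge line, half way through its thickness.
- pitcher: Steel pitcher, 195 mm high, 116 mm wide, handle on its -x side reaching 97 mm from the axis; stands on the slab at the other end from the half brick. Origin at the centre of its underside.
- glass_cup: Glass cup, 95 mm high, 70 mm wide at the rim, on the slab at one of the front corners. Origin at the centre of its underside.
- mug: Purple plastic mug with a handle (on its own +y side), 88 mm high, 84 mm wide, on the slab at the other front corner. Origin at the centre of its underside.
- tongue_cleaner: Flat bamboo tongue cleaner, 160 x 22 x 4 mm, lying on top of the half brick. Origin at its underside, mid length; x along it.
- bowl: Aluminium bowl, 170 mm wide, 70 mm high, on the work surface to the left of the ledge. Origin at the centre of its underside.
- scrub_brush: Wooden scrubbing brush, 150 x 50 x 38 mm, bristles down on the work surface to the left of the ledge. Origin at the centre of its underside; x along it.
- jar: Clear plastic jar, 110 mm high, 72 mm wide, on the work surface to the left of the ledge. Origin at the centre of its underside.
Not all that is in view belongs to the job. Several things have the shape of the soap_box; the one meant has the colours described above.

How it is judged:
By the outcome, as a careful person would: the job done as asked, in the order asked, and still so for the second after the job is handed in, with the robot touching nothing.
It also fails if it takes over 67 s, if anything falls off the work surface, if the arm or the gripper's body presses on something with over 40 N, if the wrist force passes 120 N, or if a joint passes its speed limit or range.

## Working session

There is one attempt and no reset: what is moved stays moved. The work goes in short steps, Python scripts to look and compute and a shell command to move; the robot and the scene stay as the last step left them, time stands still between calls to the robot, and variables do not carry over. Pictures are saved under pics/ and viewed, at most 13 in all, crops included, and the job is handed in when it is done.

```bash
mkdir -p pics; ls; cat > h.py <<'E'
import numpy as np, cv2, pickle
from station import r
def cap(n):
    s=r.sense(); d=r.capture(n)
    if n=="wrist":
        T=np.eye(4);T[:3,:3]=s["ee_rot"];T[:3,3]=s["tcp_pos"];T=T@np.array(d["T_tool_cam"])
        d["origin"],d["orientation"]=T[:3,3],T[:3,:3]
    d["f"]=192/np.tan(np.radians(d["fovy"])/2)
    pickle.dump(d,open(f"{n}.pkl","wb")); return d
def save(d,name,crop=None,k=1):
    im=cv2.cvtColor(np.asarray(d["pixels"]),cv2.COLOR_RGB2BGR)
    if crop: x0,y0,x1,y1=crop; im=im[y0:y1,x0:x1]
    cv2.imwrite(f"pics/{name}.png",cv2.resize(im,None,fx=k,fy=k,interpolation=cv2.INTER_CUBIC))
def ray(d,uv):
    v=np.array([(uv[0]-d["cx"])/d["f"],(uv[1]-d["cy"])/d["f"],1]); return np.array(d["origin"]),np.array(d["orientation"])@v
def onz(d,uv,z):
    o,v=ray(d,uv); return o+v*(z-o[2])/v[2]
def proj(d,p):
    q=np.array(d["orientation"]).T@(np.array(p)-d["origin"]); return q[:2]/q[2]*d["f"]+[d["cx"],d["cy"]]
def ld(n): return pickle.load(open(f"{n}.pkl","rb"))
E
python3 - <<'E'
from h import *
for n in("top","side"):
    d=cap(n); save(d,n+"1",k=1.5); print(n,d["origin"],np.round(d["orientation"],3).tolist(),d["fovy"],d["cx"],d["cy"])
s=r.sense();print(s["time_s"],s["tcp_pos"],np.round(s["ee_rot"],3).tolist(),r.tip_extent)
E
```

```text
pics
top [0.36468357 0.11757021 1.36785747] [[-0.016, -0.997, 0.073], [-1.0, 0.016, 0.003], [-0.004, -0.073, -0.997]] 45.468677680931584 255.2121896318462 183.5364761006286
side [-0.2138715  -0.74102215  0.79746975] [[0.792, -0.327, 0.515], [-0.61, -0.406, 0.68], [-0.014, -0.853, -0.522]] 53.653718810202626 257.16863241797034 190.22799859193447
0.1 [0.28102475 0.55768553 0.22958475] [[0.893, -0.45, -0.001], [-0.45, -0.893, -0.002], [0.0, 0.002, -1.0]] 0.008
```

View pics/top1.png

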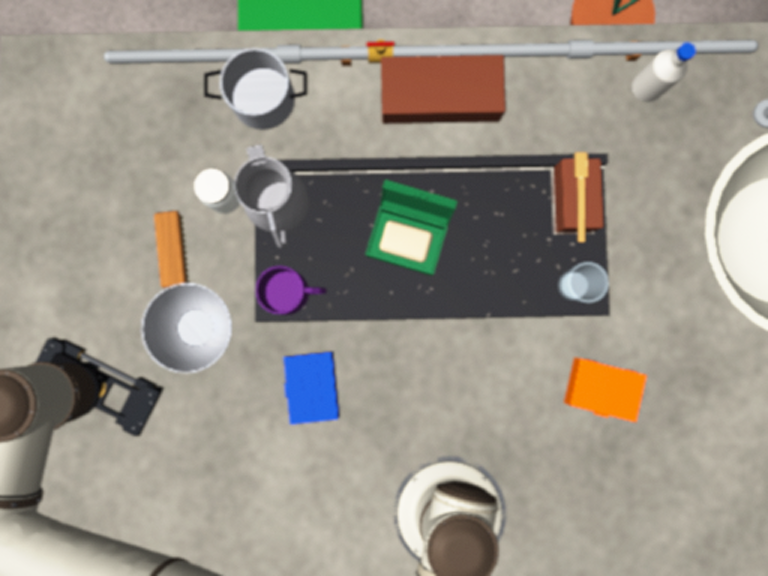

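View pics/side1.png

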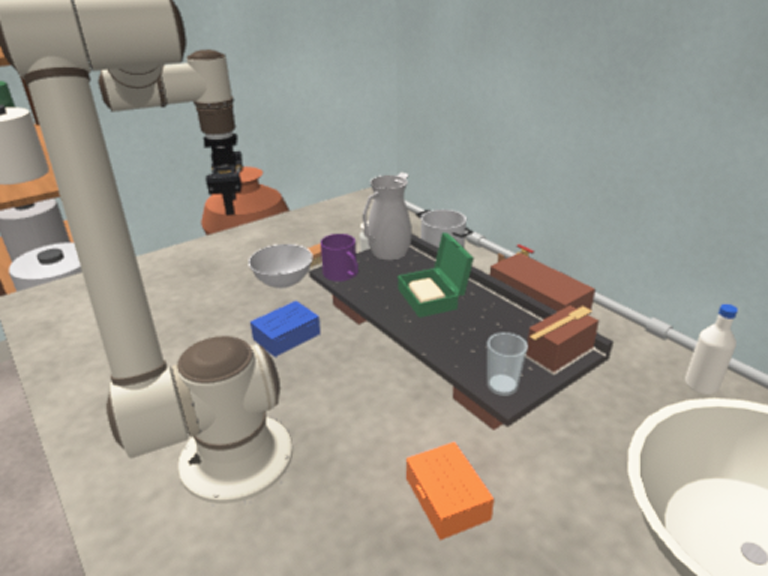

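Top view (shown at 1.5x): the open green box with soap is at (410,228). The blue (312,387) and orange (606,390) boxes have the same shape but the wrong colours and lie on the table. The half brick is at (580,195), with the pitcher, mug and cup at the other slab corners. The green one on the slab fits the description, and I'll confirm it in a crop.

```bash
python3 - <<'E'
from h import *
d=ld("top"); save(d,"crop1",(230,95,410,215),4.4)
E
```

```text
(no output)
```

View pics/crop1.png

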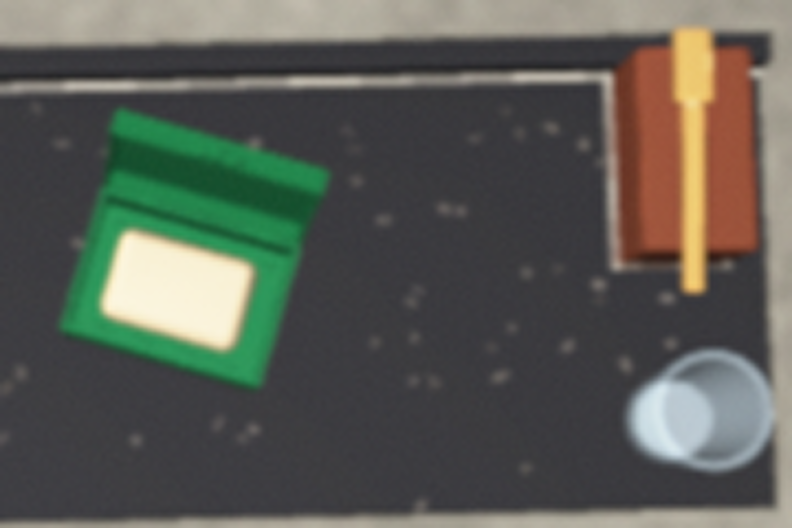

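The crop confirms it: green box with cream soap, lid open at the back. Front corners are at crop (62,333) and (262,387), the kerb foot line runs (0,90)→(605,78), and the brick's inner face foot is at crop x≈611. Now I'll measure.

```bash
python3 - <<'E'
from h import *
d=ld("top")
c=lambda u,v:(u/4.4-.06+230,v/4.4-.06+95)
P=lambda n,u,v,z:print(n,np.round(onz(d,c(u,v),z)*1000,1))
P("kerbL",0,92,.09);P("kerbR",605,80,.09);P("brick foot back",611,85,.09);P("brick foot front",617,270,.09)
P("brick top inner back",640,48,.16);P("brick top inner front",635,250,.16)
P("slab FR",775,506,.09);P("cup base",670,420,.09)
P("tongue front",693,292,.16)
hsv=cv2.cvtColor(np.asarray(d["pixels"]),cv2.COLOR_RGB2HSV)
for nm,dd in(("top",d),("side",ld("side"))):
    hsv=cv2.cvtColor(np.asarray(dd["pixels"]),cv2.COLOR_RGB2HSV)
    m=cv2.inRange(hsv,(50,90,30),(85,255,255)); m=cv2.morphologyEx(m,cv2.MORPH_OPEN,np.ones((2,2)))
    n,L,st,ce=cv2.connectedComponentsWithStats(m)
    print(nm,[(s.tolist(),x.round(1).tolist()) for s,x in zip(st,ce)][1:])
for n,u,v in(("FL",62,333),("FR",262,387)):
    P(n+" z126",u,v,.126);P(n+" z90",u,v,.09)
for n,u,v in(("hL",105,185),("hR",303,245)): P(n,u,v,.126)
for n,u,v in(("lidbackL",122,108),("lidbackR",328,175),("lidfrontL",108,158),("lidfrontR",310,225)): P(n,u,v,.218)
m=lambda u,v:(u/1.5,v/1.5)
for n,u,v,z in(("slabFL",256,321,.09),("slabFR",609,314,.09),("mug",283,295,.09),("pitch",270,205,.09)): print(n,np.round(onz(d,m(u,v),z)*1000,1))
save(ld("side"),"crop2",(225,140,425,290),4)
E
```

```text
kerbL [651.  189.6  90. ]
kerbR [ 652.1 -198.9   90. ]
brick foot back [ 648.8 -202.7   90. ]
brick foot front [ 529.2 -202.4   90. ]
brick top inner back [ 655.7 -203.5  160. ]
brick top inner front [ 532.2 -196.1  160. ]
slab FR [ 377.4 -297.    90. ]
cup base [ 432.9 -232.7   90. ]
tongue front [ 506.1 -230.1  160. ]
top [([159, 0, 84, 21, 1709], [200.3, 9.9]), ([412, 0, 2, 2, 4], [412.5, 0.5]), ([411, 6, 2, 3, 6], [411.5, 7.0]), ([244, 121, 62, 64, 1876], [275.3, 148.7])]
side [([0, 56, 4, 2, 8], [1.5, 56.5]), ([267, 157, 48, 54, 1135], [295.3, 185.7])]
FL z126 [491.1 151.1 126. ]
FL z90 [494.8 152.   90. ]
FR z126 [455.5  28.1 126. ]
FR z90 [458.2  25.5  90. ]
hL [583.2 123.  126. ]
hR [543.5   0.7 126. ]
lidbackL [611.7 112.  218. ]
lidbackR [570.6  -6.  218. ]
lidfrontL [582.7 120.6 218. ]
lidfrontR [541.7   5.1 218. ]
slabFL [376.8 358.1  90. ]
slabFR [ 379.1 -296.8   90. ]
mug [424.3 307.7  90. ]
pitch [593.9 331.2  90. ]
```

View pics/crop2.png

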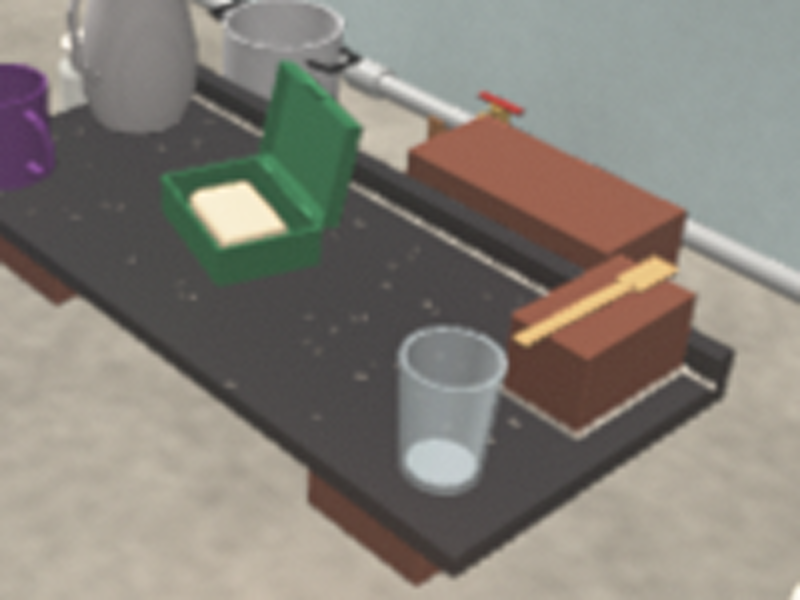

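The lid is nearly upright and the box is yawed about -16° with its centre near (519, 76) mm. The plan:
1. Close the lid from behind with shut fingers.
2. Push the front face in +x with open fingers until it is on the kerb.
3. Push the end in -y to the brick.

First I raise the arm and traverse behind the lid.

```bash
python3 -m jog '0 0 0 60 10.7; 0 0 0 60 0; 0 31 -46 0 0; 0 31 -46 0 0; 0 31 -46 0 0'
python3 -m jog '0 31 -46 0 0; 0 31 -46 0 0; 0 31 -46 0 0; 0 31 -46 0 0; 0 31 -46 0 0'
python3 -m jog '0 31 -46 0 0; 0 31 -46 0 0; 0 31 -46 0 0; 0 0 0 0 0'
python3 - <<'E'
from h import *
d=cap("side"); save(d,"side2",(225,80,425,230),3)
print(np.round(r.sense()["ee_rot"],3).tolist())
E
```

```text
time_s: 0.72
tcp_pos: [0.3746, 0.4186, 0.3501]
ee_rot: [[0.961, -0.276, -0.001], [-0.276, -0.961, -0.001], [-0.0, 0.001, -1.0]]
wrist_force: [0.2, -0.2, 0.5]
gripper_width: 0.517
gripper_force: 0.0
time_s: 1.35
tcp_pos: [0.5298, 0.1885, 0.3502]
ee_rot: [[0.961, -0.276, -0.001], [-0.276, -0.961, -0.0], [-0.001, 0.0, -1.0]]
wrist_force: [1.0, 0.1, 0.3]
gripper_width: 0.014
gripper_force: 0.0
time_s: 1.85
tcp_pos: [0.6233, 0.049, 0.3486]
ee_rot: [[0.96, -0.281, -0.003], [-0.281, -0.96, -0.001], [-0.003, 0.002, -1.0]]
wrist_force: [-1.7, 0.6, 0.2]
gripper_width: 0.005
gripper_force: 0.0
[[0.96, -0.279, -0.003], [-0.279, -0.96, -0.0], [-0.002, 0.001, -1.0]]
```

```bash
python3 -m jog '0 3 -4 -40 0; 0 0 0 -40 0; 0 0 0 -40 0; 0 0 0 -25 0; 0 0 0 0 0'
python3 - <<'E'
from h import *
d=cap("side"); save(d,"side2",(225,80,425,230),3)
E
```

```text
time_s: 2.52
tcp_pos: [0.6234, 0.049, 0.2034]
ee_rot: [[0.961, -0.275, -0.005], [-0.275, -0.961, -0.001], [-0.005, 0.003, -1.0]]
wrist_force: [-0.5, -0.3, 0.3]
gripper_width: 0.003
gripper_force: 0.0
```

View pics/side2.png

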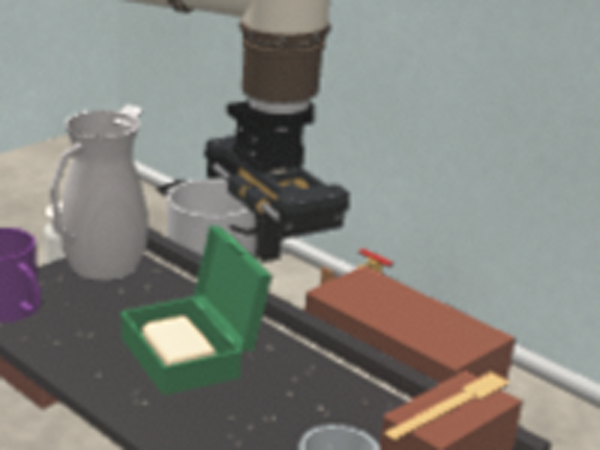

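The shut fingers are behind the lid at (268,235), with the gripper body above the lid's edge. Now I sweep the lid forward and down.

```bash
python3 -m jog '0 -12 3.5 0 0; 0 -12 3.5 0 0; 0 -12 3.5 0 0; 0 -10 3 -1 0; 0 -10 3 -1 0'
python3 -m jog '0 -10 3 -2 0; 0 -10 3 -2 0; 0 -10 3 -4 0; 0 -8 2.3 -5 0; 0 -8 2.3 -6 0'
python3 -m jog '0 -6 1.7 -8 0; 0 -5 1.4 -8 0; 0 -4 1 -8 0; 0 -3 1 -6 0; 0 0 0 0 0'
python3 - <<'E'
from h import *
d=cap("side"); save(d,"side3",(225,80,425,230),3)
E
```

```text
time_s: 3.2
tcp_pos: [0.5685, 0.0648, 0.2038]
ee_rot: [[0.961, -0.276, 0.001], [-0.276, -0.961, 0.0], [0.0, -0.0, -1.0]]
wrist_force: [-0.4, -0.5, 1.0]
gripper_width: 0.005
gripper_force: 0.2
time_s: 3.82
tcp_pos: [0.5227, 0.0784, 0.1841]
ee_rot: [[0.961, -0.276, -0.0], [-0.276, -0.961, -0.0], [-0.0, 0.0, -1.0]]
wrist_force: [0.3, -0.3, 0.4]
gripper_width: 0.001
gripper_force: 0.1
time_s: 4.45
tcp_pos: [0.5048, 0.0832, 0.1539]
ee_rot: [[0.961, -0.276, -0.001], [-0.276, -0.961, -0.001], [-0.001, 0.001, -1.0]]
wrist_force: [0.4, -0.1, -0.4]
gripper_width: 0.006
gripper_force: 0.0
```

View pics/side3.png

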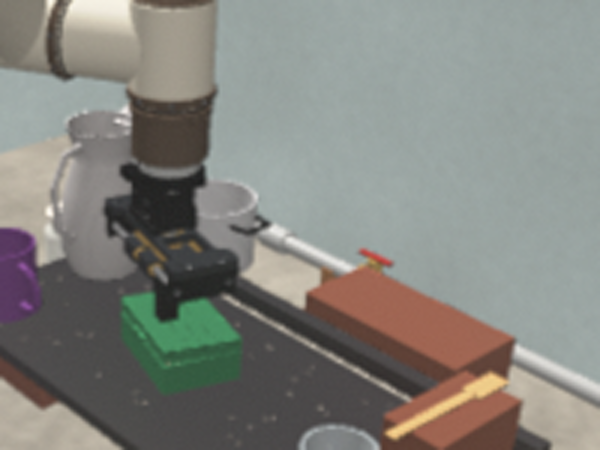

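The lid is almost shut under the fingertips, which are at (165,312). I'll press it down until the force rises.

```bash
python3 -m jog '0 0 0 -3 0; 0 0 0 -2 0; 0 0 0 0 0'; python3 -m jog '0 0 0 -2 0; 0 0 0 0 0'
```

```text
time_s: 4.88
tcp_pos: [0.5055, 0.0834, 0.1504]
ee_rot: [[0.961, -0.276, 0.001], [-0.276, -0.961, 0.0], [0.001, -0.0, -1.0]]
wrist_force: [-0.6, 0.9, 3.6]
gripper_width: 0.003
gripper_force: 2.3
time_s: 5.12
tcp_pos: [0.5055, 0.0834, 0.1501]
ee_rot: [[0.961, -0.276, 0.001], [-0.276, -0.961, -0.0], [0.001, -0.0, -1.0]]
wrist_force: [-6.0, 0.9, 15.1]
gripper_width: 0.006
gripper_force: 7.3
```

The lid is shut: the tip stopped at the 142 mm lid top under 15 N. Next I lift, open, square the tool and descend in front of the box.

```bash
python3 -m jog '0 0 0 50 0; 1 -25 0 0 8; 1 -25 0 0 8; 1 -25 2 0 0; 1 0 0 0 0'
python3 -m jog '1 0 0 0 0; 1 0 0 0 0; 1 0 0 -40 0; 1 0 0 -40 0; 1 0 0 0 0'
python3 - <<'E'
from h import *
d=cap("top"); save(d,"top2",(210,95,410,245),3)
print(r.sense()["tcp_pos"],r.sense()["wrist_force"])
E
```

```text
time_s: 5.75
tcp_pos: [0.4291, 0.0852, 0.1977]
ee_rot: [[1.0, 0.0, 0.0], [0.0, -1.0, 0.0], [0.0, -0.0, -1.0]]
wrist_force: [0.6, 0.1, 0.3]
gripper_width: 0.373
gripper_force: 0.0
time_s: 6.38
tcp_pos: [0.4288, 0.0842, 0.1152]
ee_rot: [[1.0, -0.002, -0.006], [-0.002, -1.0, -0.004], [-0.006, 0.004, -1.0]]
wrist_force: [0.7, 0.2, 0.0]
gripper_width: 0.939
gripper_force: 0.0
[0.43042016 0.0850156  0.11707256] [-0.19912099  0.01316638  1.56091476]
```

View pics/top2.png

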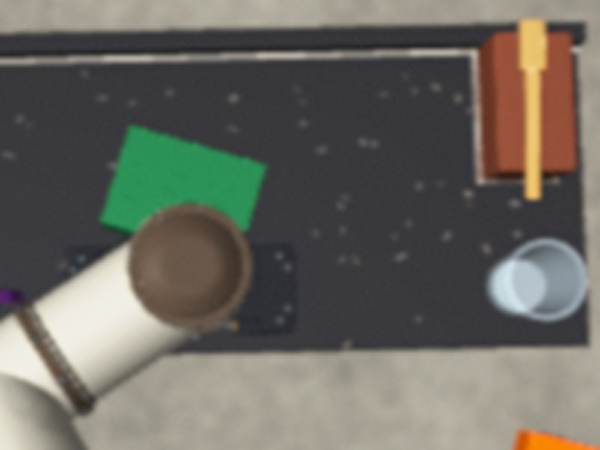

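The lid looks flat shut. The box is in front of the open gripper, with its lid back corners at (130,125) and (267,165). Now the +x push, which should also square the box.

```bash
python3 -m jog '1 8 0 -4 0; 1 8 0 0 0; 1 8 0 0 0; 1 8 0 0 0; 1 8 0 0 0'
python3 -m jog '1 8 0 0 0; 1 8 0 0 0; 1 8 0 0 0; 1 8 0 0 0; 1 8 0 0 0'
python3 -m jog '1 8 0 0 0; 1 8 0 0 0; 1 6 0 0 0; 1 4 0 0 0; 1 0 0 0 0'
python3 - <<'E'
from h import *
d=cap("top"); save(d,"top3",(210,95,410,245),3)
print(r.sense()["tcp_pos"],r.sense()["wrist_force"])
E
```

```text
time_s: 7.05
tcp_pos: [0.4708, 0.0852, 0.1136]
ee_rot: [[1.0, -0.001, 0.0], [-0.001, -1.0, 0.0], [0.0, -0.0, -1.0]]
wrist_force: [-1.7, -1.0, 0.5]
gripper_width: 0.998
gripper_force: 0.7
time_s: 7.68
tcp_pos: [0.5108, 0.0854, 0.1135]
ee_rot: [[1.0, -0.001, -0.0], [-0.001, -1.0, 0.0], [-0.0, -0.0, -1.0]]
wrist_force: [-1.7, -0.2, 0.1]
gripper_width: 1.002
gripper_force: 1.0
time_s: 8.3
tcp_pos: [0.537, 0.0855, 0.1137]
ee_rot: [[1.0, -0.001, 0.001], [-0.001, -1.0, 0.0], [0.001, -0.0, -1.0]]
wrist_force: [-0.4, 0.2, 0.5]
gripper_width: 1.003
gripper_force: 0.0
[0.53700842 0.0855202  0.11380115] [ 0.28683348 -0.29328277 -0.08432565]
```

View pics/top3.png

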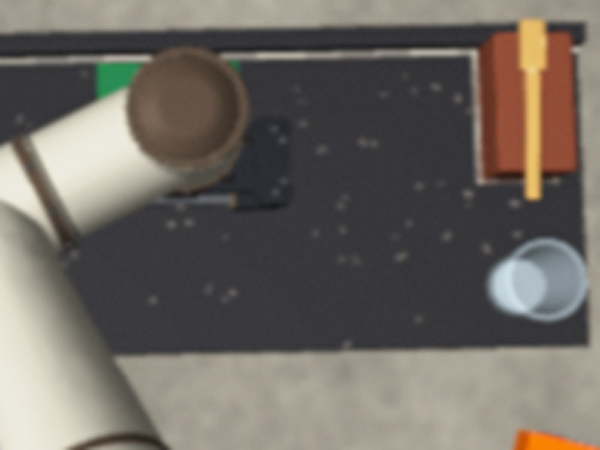

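The box is now square, with its back edge along row ~64, just short of the kerb's grout line at ~57. I'll creep on until the kerb pushes back.

```bash
python3 -m jog '1 4 0 0 0; 1 4 0 0 0; 1 4 0 0 0; 1 2 0 0 0; 1 0 0 0 0'
python3 -m jog '1 2 0 0 0; 1 2 0 0 0; 1 0 0 0 0'
```

```text
time_s: 8.98
tcp_pos: [0.5506, 0.0853, 0.1135]
ee_rot: [[1.0, -0.001, 0.001], [-0.001, -1.0, 0.0], [0.001, -0.0, -1.0]]
wrist_force: [-1.4, -1.0, 1.1]
gripper_width: 0.998
gripper_force: 1.0
time_s: 9.35
tcp_pos: [0.5531, 0.0852, 0.1134]
ee_rot: [[1.0, -0.0, -0.003], [-0.0, -1.0, -0.001], [-0.003, 0.001, -1.0]]
wrist_force: [-6.3, 0.0, 3.6]
gripper_width: 1.002
gripper_force: 3.1
```

Contact with the kerb at 6 N. Next I back off, rise and turn 90°, and measure the box's left end.

```bash
python3 -m jog '1 -20 0 0 0; 0.4 0 0 50 0; 0.4 0 0 50 10; 0.4 0 20 0 10; 0.4 0 40 0 10'
python3 -m jog '0.4 0 40 0 10; 0.4 10 0 0 10; 0.4 10 0 0 10; 0.4 20 0 0 10; 0.4 20 0 0 10'
python3 -m jog '0.4 10 0 0 10; 0.4 0 0 0 0; 0.4 0 0 0 0'
python3 - <<'E'
from h import *
d=cap("top"); save(d,"top4",(210,60,410,210),3)
hsv=cv2.cvtColor(np.asarray(d["pixels"]),cv2.COLOR_RGB2HSV)
m=cv2.inRange(hsv,(50,90,30),(85,255,255));m[:60]=0
ys,xs=np.nonzero(m);print(xs.min(),xs.max(),ys.min(),ys.max())
for u,v in((xs.min(),ys.min()),(xs.max()+1,ys.max()+1)):print(onz(d,(u-.5,v-.5),.142)*1000)
s=r.sense();print(s["tcp_pos"],s["joints"],np.round(s["ee_rot"],3).tolist())
E
```

```text
time_s: 9.98
tcp_pos: [0.5357, 0.1458, 0.2149]
ee_rot: [[0.865, 0.502, 0.005], [0.502, -0.865, 0.002], [0.005, 0.0, -1.0]]
wrist_force: [1.0, 1.3, -0.2]
gripper_width: 0.629
gripper_force: 0.0
time_s: 10.6
tcp_pos: [0.596, 0.1859, 0.2137]
ee_rot: [[0.168, 0.986, 0.003], [0.986, -0.168, 0.001], [0.002, 0.003, -1.0]]
wrist_force: [0.9, 0.7, -0.2]
gripper_width: 0.405
gripper_force: 0.0
time_s: 10.98
tcp_pos: [0.6043, 0.1855, 0.2135]
ee_rot: [[0.003, 1.0, 0.001], [1.0, -0.003, 0.0], [0.0, 0.001, -1.0]]
wrist_force: [-0.2, -1.0, -0.6]
gripper_width: 0.398
gripper_force: 0.0
241 290 109 146
[659.06962347 157.77402224 142.        ]
[552.74259942  24.34614999 142.        ]
[0.60415058 0.1854583  0.21361454] [ 3.17129875e+01  2.33580476e+01  1.47200664e-02  2.63920728e-03
 -6.66205069e+01  1.48138211e+02] [[0.003, 1.0, 0.001], [1.0, -0.003, 0.0], [0.0, 0.001, -1.0]]
```

View pics/top4.png

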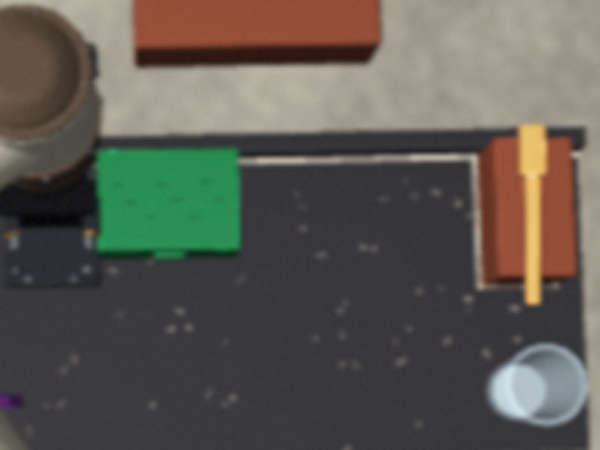

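The box is square against the kerb: top edge along row ~150, right end at column 240, left end at ~97 beside the gripper. The end should be at y≈155 and the TCP is at 185, so I descend and push -y.

```bash
python3 -m jog '0.4 5 0 -50 0; 0.4 0 0 -48 0; 0.4 0 0 0 0; 0.4 0 -10 0 0; 0.4 0 -8 0 0'
python3 -m jog '0.4 0 -8 0 0; 0.4 0 -8 0 0; 0.4 0 -8 0 0; 0.4 0 -8 0 0; 0.4 0 -8 0 0'
python3 -m jog '0.4 0 -8 0 0; 0.4 0 -8 0 0; 0.4 0 -8 0 0; 0.4 0 -8 0 0; 0.4 0 -8 0 0'
```

```text
time_s: 11.65
tcp_pos: [0.6106, 0.1673, 0.1184]
ee_rot: [[0.001, 1.0, 0.005], [1.0, -0.001, 0.002], [0.002, 0.005, -1.0]]
wrist_force: [0.2, 1.2, 0.2]
gripper_width: 0.399
gripper_force: 0.0
time_s: 12.28
tcp_pos: [0.6093, 0.1268, 0.1156]
ee_rot: [[0.001, 1.0, 0.0], [1.0, -0.001, 0.0], [0.0, 0.0, -1.0]]
wrist_force: [-0.6, 3.1, 2.5]
gripper_width: 0.403
gripper_force: 1.8
time_s: 12.9
tcp_pos: [0.6091, 0.0867, 0.1154]
ee_rot: [[0.001, 1.0, -0.0], [1.0, -0.001, -0.0], [-0.0, -0.0, -1.0]]
wrist_force: [0.6, 2.8, 2.8]
gripper_width: 0.395
gripper_force: 1.7
```

```bash
python3 -m jog '0.4 0 -8 0 0; 0.4 0 -8 0 0; 0.4 0 -8 0 0; 0.4 0 -8 0 0; 0.4 0 -8 0 0'
python3 -m jog '0.4 0 -8 0 0; 0.4 0 -8 0 0; 0.4 0 -8 0 0; 0.4 0 -8 0 0; 0.4 0 -8 0 0'
python3 -m jog '0.4 0 -8 0 0; 0.4 0 -8 0 0; 0.4 0 -8 0 0; 0.4 0 -8 0 0; 0.4 0 -8 0 0'
python3 -m jog '0.4 0 -6 0 0; 0.4 0 -5 0 0; 0.4 0 -4 0 0; 0.4 0 -3 0 0; 0.4 0 0 0 0'
```

```text
time_s: 13.52
tcp_pos: [0.6091, 0.0467, 0.1155]
ee_rot: [[0.001, 1.0, -0.0], [1.0, -0.001, -0.0], [-0.0, -0.0, -1.0]]
wrist_force: [0.4, 3.5, 1.6]
gripper_width: 0.403
gripper_force: 1.4
time_s: 14.15
tcp_pos: [0.6091, 0.0067, 0.1154]
ee_rot: [[0.001, 1.0, -0.0], [1.0, -0.001, -0.0], [-0.0, -0.0, -1.0]]
wrist_force: [-0.6, 3.5, 1.6]
gripper_width: 0.398
gripper_force: 1.2
time_s: 14.78
tcp_pos: [0.6091, -0.0333, 0.1154]
ee_rot: [[0.001, 1.0, -0.0], [1.0, -0.001, -0.0], [-0.0, -0.0, -1.0]]
wrist_force: [0.2, 2.4, 1.2]
gripper_width: 0.403
gripper_force: 1.0
time_s: 15.4
tcp_pos: [0.6091, -0.0511, 0.1155]
ee_rot: [[0.001, 1.0, -0.0], [1.0, -0.001, -0.001], [-0.001, -0.0, -1.0]]
wrist_force: [-0.3, 0.6, 0.7]
gripper_width: 0.402
gripper_force: 0.0
```

```bash
python3 -m jog '0.4 0 -4 0 0; 0.4 0 -4 0 0; 0.4 0 -3 0 0; 0.4 0 -2 0 0; 0.4 0 0 0 0'
python3 -m jog '0.4 0 -2 0 0; 0.4 0 0 0 0'; python3 -m jog '0.4 0 -2 0 0; 0.4 0 0 0 0'
```

```text
time_s: 16.02
tcp_pos: [0.6092, -0.0611, 0.1156]
ee_rot: [[0.001, 1.0, 0.0], [1.0, -0.001, 0.004], [0.004, 0.0, -1.0]]
wrist_force: [-1.3, 11.3, 1.7]
gripper_width: 0.398
gripper_force: 5.5
time_s: 16.27
tcp_pos: [0.6092, -0.0612, 0.1156]
ee_rot: [[0.0, 1.0, 0.001], [1.0, -0.0, 0.006], [0.006, 0.001, -1.0]]
wrist_force: [-2.5, 17.7, 2.7]
gripper_width: 0.398
gripper_force: 8.8
time_s: 16.52
tcp_pos: [0.6091, -0.0613, 0.1156]
ee_rot: [[-0.0, 1.0, 0.001], [1.0, 0.0, 0.008], [0.008, 0.001, -1.0]]
wrist_force: [-4.6, 23.0, 4.5]
gripper_width: 0.399
gripper_force: 12.1
```

A hard stop against the brick. I'll withdraw, rise clear and look.

```bash
python3 -m jog '0.4 0 8 0 0; 0.4 0 20 0 0; 0.4 0 0 50 0; 0.4 -30 50 50 0; 0.4 -30 50 0 0'
python3 -m jog '0.4 -40 40 0 0; 0.4 -40 40 0 0; 0.4 0 0 0 0'
python3 - <<'E'
from h import *
d=cap("top"); save(d,"top5",(290,85,410,175),6)
im=np.asarray(d["pixels"]);hsv=cv2.cvtColor(im,cv2.COLOR_RGB2HSV)
m=cv2.inRange(hsv,(50,90,60),(85,255,255));m[:60]=0;m[:,:300]=0
c=max(cv2.findContours(m,0,2)[0],key=cv2.contourArea);print(cv2.minAreaRect(c),cv2.boundingRect(c))
for u in range(310,366,9): print(u,np.nonzero(m[:,u])[0][[0,-1]],end=' ')
cap("side")
E
```

```text
time_s: 17.15
tcp_pos: [0.5567, 0.0519, 0.2099]
ee_rot: [[0.003, 1.0, 0.008], [1.0, -0.003, 0.001], [0.001, 0.008, -1.0]]
wrist_force: [1.4, 0.7, -0.5]
gripper_width: 0.399
gripper_force: 0.0
time_s: 17.52
tcp_pos: [0.4727, 0.1328, 0.2068]
ee_rot: [[-0.004, 1.0, 0.0], [1.0, 0.004, 0.0], [0.0, 0.0, -1.0]]
wrist_force: [0.2, 0.4, 0.4]
gripper_width: 0.398
gripper_force: 0.0
((348.0, 126.5), (37.0, 50.0), 90.0) (323, 108, 51, 38)Traceback (most recent call last):
  File "<stdin>", line 6, in <module>
IndexError: index 0 is out of bounds for axis 0 with size 0
```

View pics/top5.png

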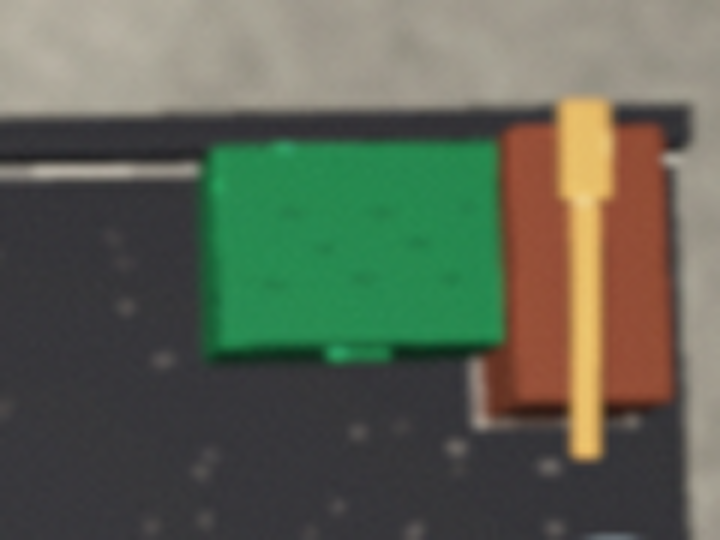

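The box sits square in the corner, with its back on the kerb and its right end at the brick (column ~500), and the lid shut. One gentle +x check push at the front will confirm the back is flush.

```bash
python3 -m jog '0.7 0 -30 0 -10; 0.7 0 -30 0 -10; 0.7 0 -30 0 -10; 0.7 0 -30 0 -10; 0.7 0 -30 0 -10'
python3 -m jog '0.7 10 -30 0 -10; 0.7 15 -30 0 -10; 0.7 15 -30 0 -10; 0.7 15 -18 0 -10; 0.7 0 0 0 0'
```

```text
time_s: 18.2
tcp_pos: [0.4753, -0.0211, 0.2062]
ee_rot: [[0.772, 0.636, 0.0], [0.636, -0.772, -0.001], [-0.0, 0.001, -1.0]]
wrist_force: [1.2, -0.0, 0.3]
gripper_width: 0.694
gripper_force: 0.0
time_s: 18.82
tcp_pos: [0.5306, -0.1293, 0.2054]
ee_rot: [[1.0, -0.004, -0.001], [-0.004, -1.0, -0.001], [-0.001, 0.001, -1.0]]
wrist_force: [-0.2, -0.7, -0.3]
gripper_width: 0.698
gripper_force: 0.0
```

```bash
python3 -m jog '0.7 0 0 -44 0; 0.7 0 0 -44 0; 0.7 0 0 0 0; 0.7 6 0 0 0; 0.7 6 0 0 0'
python3 -m jog '0.7 5 0 0 0; 0.7 3 0 0 0; 0.7 2 0 0 0; 0.7 2 0 0 0; 0.7 0 0 0 0'
```

```text
time_s: 19.45
tcp_pos: [0.5439, -0.127, 0.1205]
ee_rot: [[1.0, 0.0, 0.005], [0.0, -1.0, -0.0], [0.005, 0.0, -1.0]]
wrist_force: [0.3, -0.4, 0.5]
gripper_width: 0.698
gripper_force: 0.0
time_s: 20.08
tcp_pos: [0.5518, -0.127, 0.118]
ee_rot: [[1.0, -0.001, -0.005], [-0.001, -1.0, 0.0], [-0.005, -0.0, -1.0]]
wrist_force: [-4.9, 1.9, 3.2]
gripper_width: 0.698
gripper_force: 2.5
```

```bash
python3 -m jog '0.7 2 0 0 0; 0.7 2 0 0 0; 0.7 0 0 0 0'; python3 -m jog '0.7 -8 0 0 0; 0.7 -17 0 0 0; 0.7 0 0 50 0; 0.7 0 40 50 0; 0.7 -10 50 0 0'
python3 -m jog '0.7 -30 50 0 0; 0.7 -30 50 0 0; 0.7 -30 50 0 0; 0.7 0 0 0 0'
python3 - <<'E'
from h import *
a=cap("top"); b=cap("side")
A=cv2.resize(np.asarray(a["pixels"])[85:205,290:410],(400,400),interpolation=2);B=cv2.resize(np.asarray(b["pixels"])[150:290,270:410],(400,400),interpolation=2)
cv2.imwrite("pics/end.png",cv2.cvtColor(np.hstack([A,B]),cv2.COLOR_RGB2BGR))
E
```

```text
time_s: 20.45
tcp_pos: [0.5538, -0.127, 0.1179]
ee_rot: [[1.0, -0.001, -0.009], [-0.001, -1.0, 0.0], [-0.009, -0.0, -1.0]]
wrist_force: [-8.8, 2.2, 7.7]
gripper_width: 0.699
gripper_force: 4.6
time_s: 21.08
tcp_pos: [0.5262, -0.0372, 0.2217]
ee_rot: [[1.0, -0.002, 0.012], [-0.003, -1.0, 0.001], [0.012, -0.001, -1.0]]
wrist_force: [-0.1, 1.0, -0.5]
gripper_width: 0.703
gripper_force: 0.0
time_s: 21.58
tcp_pos: [0.4316, 0.1149, 0.2176]
ee_rot: [[1.0, 0.006, 0.002], [0.006, -1.0, 0.002], [0.002, -0.002, -1.0]]
wrist_force: [-0.2, -0.1, 0.3]
gripper_width: 0.7
gripper_force: 0.0
```

View pics/end.png

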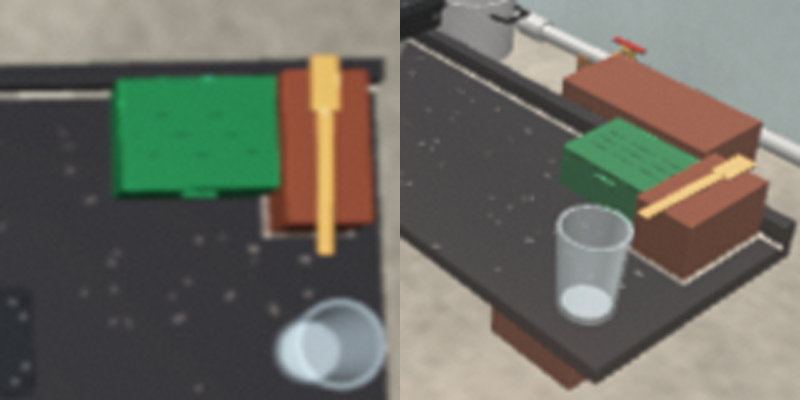

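Both views show the box snug in the corner with the lid shut; the cup and tongue cleaner are undisturbed. A last light touch on the left end checks that the x push left no gap at the brick.

```bash
python3 -m jog '0.4 20 -10 0 10; 0.4 20 -15 0 10; 0.4 20 -15 0 10; 0.4 20 -15 0 10; 0.4 20 -15 0 10'
python3 -m jog '0.4 20 -15 0 10; 0.4 20 -15 0 10; 0.4 20 -15 0 10; 0.4 16 -10 0 10; 0.4 0 -20 0 0'
python3 -m jog '0.4 0 0 -50 0; 0.4 0 0 -50 0; 0.4 0 0 0 0'
```

```text
time_s: 22.3
tcp_pos: [0.5342, 0.0397, 0.2167]
ee_rot: [[0.641, 0.767, 0.0], [0.767, -0.641, -0.0], [-0.0, 0.0, -1.0]]
wrist_force: [0.2, 0.1, 0.6]
gripper_width: 0.405
gripper_force: 0.0
time_s: 22.92
tcp_pos: [0.6097, -0.0352, 0.216]
ee_rot: [[0.005, 1.0, -0.001], [1.0, -0.005, -0.0], [-0.0, -0.001, -1.0]]
wrist_force: [0.4, -0.2, 0.4]
gripper_width: 0.4
gripper_force: 0.0
time_s: 23.3
tcp_pos: [0.6053, -0.035, 0.1132]
ee_rot: [[0.006, 1.0, -0.01], [1.0, -0.006, -0.001], [-0.001, -0.01, -1.0]]
wrist_force: [0.0, 0.4, 0.3]
gripper_width: 0.401
gripper_force: 0.0
```

```bash
python3 -m jog '0.4 0 -8 0 0; 0.4 0 -8 0 0; 0.4 0 -6 0 0; 0.4 0 -3 0 0; 0.4 0 0 0 0'
python3 -m jog '0.4 0 -2 0 0; 0.4 0 0 0 0'; python3 -m jog '0.4 0 -2 0 0; 0.4 0 0 0 0'
```

```text
time_s: 23.92
tcp_pos: [0.6089, -0.0582, 0.1173]
ee_rot: [[0.001, 1.0, 0.0], [1.0, -0.001, 0.0], [0.0, 0.0, -1.0]]
wrist_force: [-0.6, -0.3, 0.3]
gripper_width: 0.401
gripper_force: 0.0
time_s: 24.18
tcp_pos: [0.6088, -0.0599, 0.117]
ee_rot: [[0.001, 1.0, -0.0], [1.0, -0.001, -0.0], [-0.0, -0.0, -1.0]]
wrist_force: [-0.4, -0.8, 0.1]
gripper_width: 0.398
gripper_force: 0.0
time_s: 24.42
tcp_pos: [0.6088, -0.0611, 0.117]
ee_rot: [[0.0, 1.0, 0.0], [1.0, -0.0, 0.001], [0.001, 0.0, -1.0]]
wrist_force: [-0.1, 3.7, 0.8]
gripper_width: 0.399
gripper_force: 2.1
```

First contact comes at the same y as the earlier hard stop (-61.1 mm), so the end is still flush. I'll withdraw and hand in.

```bash
python3 -m jog '0.4 0 -1 0 0; 0.4 0 8 0 0; 0.4 0 20 0 0; 0.4 0 0 50 0; 0.4 0 0 50 0'
python3 -m jog '0.4 -30 30 0 0; 0.4 -30 30 0 0; 0.4 0 0 0 0; 0.4 0 0 0 0'
python3 -c "
from h import *
print(r.sense()['wrist_force']);print(r.finish_job())"
```

```text
time_s: 25.05
tcp_pos: [0.6085, -0.0341, 0.2177]
ee_rot: [[-0.0, 1.0, -0.002], [1.0, 0.0, -0.001], [-0.001, -0.002, -1.0]]
wrist_force: [0.3, -0.3, 0.5]
gripper_width: 0.405
gripper_force: 0.0
time_s: 25.55
tcp_pos: [0.5491, 0.0255, 0.2173]
ee_rot: [[-0.0, 1.0, 0.001], [1.0, 0.0, -0.0], [-0.0, 0.001, -1.0]]
wrist_force: [1.0, 0.5, 0.2]
gripper_width: 0.404
gripper_force: 0.0
[0.97072928 0.52853422 0.24771614]
the job is handed in; nothing more can be done
None
```

I pressed the soap box's lid shut, slid the box into its corner flush with the kerb and half brick, touched nothing else, and handed the job in at about 25.6 s; no verdict came back.

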